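# Nest the spare pot and press the label holder home

## Robot

A 6-joint arm with a two-finger parallel gripper is mounted at the origin on the work surface. World frame = base frame: x ahead of the robot, y to its left, z up, the work surface at z = 0. Lengths are in m, angles in rad, forces in N, time in s.
With the tool pointing down it reaches from about 0.4 to 0.825 m from the base axis. Payload 7 kg.
Tool frame: the origin (TCP) lies on the centre line of the jaws, within the pads' length; the fingertips stand arm.tip_reach ahead of it and the grasp point (between the pads) lies 5 mm behind it (arm.tip_reach is the distance from the TCP to the fingertips, in m); z points along the fingers, y is the line along which they close (so a half turn about z gives the same grasp; the last joint's range is limited). The gripper opens to 88 mm and grips with 3 to 60 N. Pads are 19 mm wide; open, the fingers measure 130 mm over their backs; the gripper's body (78 mm by 193 mm) begins 47 mm behind the grasp point.
Start: joints at [-0.825, 0.359, 0.012, 0, -1.224, -0.288], TCP at [0.298, -0.605, 0.241] pointing down, gripper open.
Joint ranges: [-3.07, 3.07], [-1.43, 2.12], [-1.02, 1.25], [-3.03, 1.67], [-3.05, -0], [-3.03, 3.03]. Speed limits (rad/s): [2.39, 2.39, 3.01, 3.14, 3.14, 3.14].

## Interface

Orientations are given as [roll, pitch, yaw] about the fixed x, y, z axes, in that order (R = Rz(yaw) Ry(pitch) Rx(roll)).
In Python, from station import status, optics, order, arm gives the robot as it stands. The module is installed in compiled form; this text tells all that it offers.
- The arm moves only by the shell command python3 -m jog 'ROWS' [FORCE]. ROWS is JSON, a list of rows, each a list of 3 entries, a list of its own where there are three numbers: the gripper command: -1 is shut, 1 is fully open, values between are in proportion, then the shift along the tool's x, y, z in mm, then the turn about the tool's z in rad. A call has 1 to 20 rows; each row is the pose to reach, as a shift and turn from the pose commanded when the call began, along the tool's axes at that moment; what a row does not reach only later rows make up. A row lasts 1/8 s, in which the tool goes at most 62.5 mm and 10.7 degrees, less where a joint would pass 70% of its speed; a pose out of reach is approached as far as the arm can. A call with a gripper value outside its range is refused whole. The fingers move at their own pace and stop on an object; FORCE is the grip in N (left out, the last holds). Time passes only in rows, so rows that repeat a pose let the fingers close. It gives the time, the measured TCP pose, the force, the opening and the grip force at its end, in the units of the state.
- status.get_state(): the state, without advancing time (a new reading comes with each control period).
- optics.grab_frame(name): name is "side" or "top"; returns a dict with "color" (400x640x3 uint8, red, green, blue), "mtx" (3x3 intrinsics, pixels), "k1" (the pictures are not rectified: a ray, as slopes to the right and down, at radius r is drawn at 1 + k1 r^2 times it, then the intrinsics apply), "cam_to_world" (4x4, takes a point from camera to world coordinates). Camera axes: x right, y down, z forward; pixel columns grow to the right and rows downward; lengths in m; the calibration is good to about 2 mm. A picture is of the moment at which its call begins. There is no depth.
- order.job_done(): hands the job in; it is judged then, once.
The state is a dict: "t": time; "q": joint angles; "qd": joint speeds; "joint_efforts": joint torques, N m; "eef_pos": TCP position; "ee_rot": TCP orientation; "force": force on the tool from outside, world axes, zero at the start; "moment": the same for the moment, N m; "width": finger opening in m; "gripper_force": force on a finger pad.
Only numpy, scipy, OpenCV 4.12 (cv2) and the standard library are available. Lean on these libraries where they do the work, as an engineer would, in place of code of your own. Each camera call takes 0.05 s, during which the arm holds its last target. There are 200 camera calls.

## Task

Tidy the pot place on the bench rack: first lift the loose steel pot from the bench and nest it upright inside the same-shaped pot standing on the rack, and let go of it. Then take the metal label holder from its wooden stand, push it foot-down behind the steel lip on the rack's front board, and press it fully home against the sprung strip at the bottom; finish while still holding it pressed down there, because the strip pushes it back up when you let go. Leave the other things on the bench and rack where they are.

Things in the scene. Friction and masses are not known exactly. Their poses are not given: they have to be found in the camera images.
- rack: Low fixed plywood rack, 198 mm deep (x), 300 mm wide (y). Origin on the bench under the middle of the front face of its front board; x points away from the robot, into the rack. Front board 18 mm thick, 92 mm high; behind it the deck's top is 50 mm above the bench. The steel lip is on the board's front (-x) face, 75 mm to the -y side; the pot on the deck is to the +y side, leather to the -y side
- channel (a point): Middle of the label channel, 60 mm above the bench, where the lip's upright part ends; axes as the rack's. Channel 10 mm wide (board's face at x +5 mm, lip at x -5 mm), 76 mm long in y, ends closed. Above, the lip flares out to -x at 45 degrees, to 69 mm above the bench and x -16 mm; the board's plain face goes on up to 92 mm: a holder felt against it can be slid straight down behind the lip
- strip (a joint): Dark sprung strip filling the bottom of the channel: 0 = up (its top 30 mm below the channel point), 0.008 m = pressed right down (38 mm below the channel point). The spring needs about 4 N to start moving and 10.5 N at the full 8 mm, then it is solid; it springs back up when let go. Home means pressed nearly to the bottom
- holder_mid (a point): Centre (half-way up) of the loose metal label holder, an upright plate 60 mm wide (y), 120 mm high (z), 70 to 120 g. Lower 75 mm: foot plate 6 mm thick (x); upper 45 mm: card frame 10 mm thick with a blank paper card on its -x face (either way round will do). It stands upright in the stand; pinch the frame across its thickness. Home, its top is about 142 mm above the bench
- holder_foot (a point): Middle of the underside of the label holder's foot plate, 60 mm below its centre; axes as the holder's
- stand: Fixed wooden block 70 x 120 x 45 mm (x, y, z), origin under its centre, with a 9 mm wide slot along its y, open at both ends, floor 10 mm above the bench, in which the label holder stands (foot 35 mm deep in the slot). It is on one side of the rack, the loose pot on the other; which is which varies
- pot_loose_mid (a point): Centre (half-way up) of the loose steel pot on the bench: round, open at the top, 80 mm high; its upper 33 mm is a straight band of 62 mm outside and 56 mm inside diameter, below that a sloping shoulder, then a body tapering from 50 mm to 36 mm at the foot. Wall 3 mm, 100 to 200 g. Nested, its shoulder rests on the other pot's rim and it stands about 35 mm higher than the other
- pot_rack_mid (a point): Centre (half-way up) of the same-shaped pot that stands upright on the rack's deck, open at the top, loose
- leather: Pile of leather pieces on the deck behind the channel, 72 x 93 x 24 mm, to leave alone; origin under its centre
- jar: White jar with a red lid, diameter 84 mm, height 120 mm, standing on the bench, to leave alone; origin under its centre
- form: Flat wooden form lying on the bench, 200 x 56 x 24 mm, to leave alone; origin under its centre
Not all that is in view belongs to the job. Leave any blue or purple look-alike of the part that bears pot_loose_mid alone. Of the things that look like the part that bears holder_mid, the smaller one is meant.

How it is judged:
On the way, in this order (a step that is already met when the one before it is completed fails the run):
1. the loose pot is nested upright in the pot on the rack and let go (horizontal distance between pot_loose_mid and pot_rack_mid below 0.005 m and z of pot_loose_mid in the frame of pot_rack_mid between 0.03 and 0.04 m and angle between pot_loose_mid's own z axis and vertical below 0.1 rad and angle between pot_rack_mid's own z axis and vertical below 0.06 rad and z of pot_rack_mid in the frame of rack between 0.085 and 0.096 m and linear speed of pot_loose below 0.02 m/s and contact force between the fingers and pot_loose below 0.1 N and contact force between the fingers and pot_rack below 0.1 N), for 0.3 s.
2. the label holder's foot is behind the lip (x of holder_foot in the frame of channel between -0.004 and 0.004 m and y of holder_foot in the frame of channel between -0.012 and 0.012 m and angle between holder_mid's own z axis and vertical below 0.12 rad and angle between the x axis of holder_mid and the x axis of channel, either way round below 0.15 rad and z of holder_foot in the frame of channel below -0.01 m), for 0.1 s.
At the end, for the whole second after the job is handed in: Loose pot nested upright in the rack's pot on the deck, let go (axes within 5 mm, 30 to 40 mm higher); label holder upright in the channel behind the lip, fingers holding or pressing it so that the strip is down at least 6 of its 8 mm with over 4 N (all of step 1 and x of holder_foot in the frame of channel between -0.004 and 0.004 m and y of holder_foot in the frame of channel between -0.012 and 0.012 m and angle between holder_mid's own z axis and vertical below 0.12 rad and angle between the x axis of holder_mid and the x axis of channel, either way round below 0.15 rad and value of joint strip above 0.006 m and z of holder_foot in the frame of channel below -0.034 m and contact force between holder and strip above 4 N and contact force between the fingers and holder above 2 N); the arm keeps its last pose, push and grip.
It fails at once if a bystander is shifted by more than 40 mm (distance of any of leather, jar, form from where it was at the start of the episode above 0.04 m).
It fails at once if the pot on the rack is tipped over (angle between pot_rack_mid's own z axis and vertical above 0.6 rad).
It also fails if it takes over 56 s, if anything falls off the work surface, if the arm or the gripper's body presses on something with over 40 N, if the wrist force passes 120 N, or if a joint passes its speed limit or range.

## Working session

There is one attempt and no reset: what is moved stays moved. The work goes in short steps, Python scripts to look and compute and a shell command to move; the robot and the scene stay as the last step left them, time stands still between calls to the robot, and variables do not carry over. Pictures are saved under pics/ and viewed, at most 10 in all, crops included, and the job is handed in when it is done.

```bash
mkdir -p pics; python3 - <<'E'
from station import status, optics, order, arm
import cv2,numpy as np
s=status.get_state();print({k:np.round(v,3).tolist() for k,v in s.items()},arm.tip_reach)
for n in ("side","top"):
    f=optics.grab_frame(n);cv2.imwrite(f"pics/{n}0.png",f["color"][:,:,::-1]);print(n,f["mtx"].tolist(),f["k1"],np.round(f["cam_to_world"],4).tolist())
E
```

```text
{'t': 0.0, 'q': [-0.825, 0.359, 0.011, -0.0, -1.224, -0.288], 'qd': [0.001, 0.001, 0.001, -0.001, 0.001, -0.001], 'joint_efforts': [0.001, -58.272, 29.306, 6.997, 0.007, -0.0], 'eef_pos': [0.298, -0.605, 0.24], 'ee_rot': [3.14, -0.0, -2.684], 'force': [-0.176, -0.346, -0.32], 'moment': [-0.019, 0.012, -0.005], 'gripper_force': 0.0, 'width': 0.088} 0.014
side [[463.49421162670393, 0.0, 314.76491618552427], [0.0, 463.49421162670393, 198.3044552596258], [0.0, 0.0, 1.0]] -0.05738343367107176 [[0.7549, -0.5081, 0.4146, -0.1777], [-0.6558, -0.584, 0.4784, -0.7011], [-0.001, -0.6331, -0.7741, 1.2752], [0.0, 0.0, 0.0, 1.0]]
top [[520.2835469813122, 0.0, 322.54471470823313], [0.0, 520.2835469813122, 196.79615834282973], [0.0, 0.0, 1.0]] 0.01802485642647616 [[-0.0031, -0.9862, 0.1658, 0.1843], [-1.0, 0.0031, -0.0003, 0.0481], [-0.0002, -0.1658, -0.9862, 1.7451], [0.0, 0.0, 0.0, 1.0]]
```

View pics/side0.png

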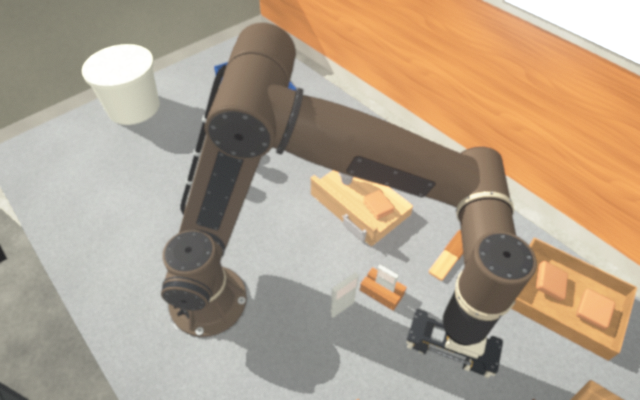

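View pics/top0.png

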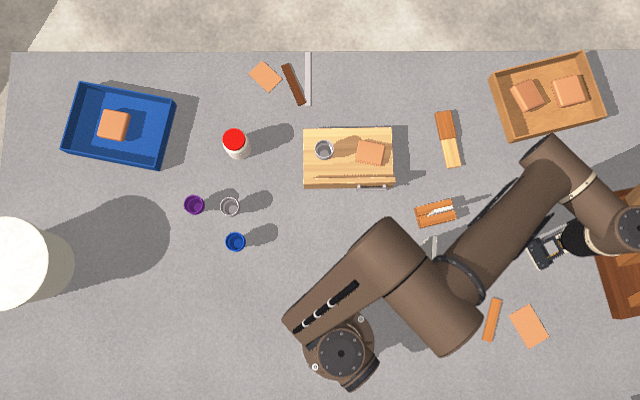

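Top view: steel pot at (230,207), between a purple look-alike (194,205) and a blue one (235,241). The rack pot is at (324,149) and the stand with a holder is at (436,213). A second, free-standing plate is at top (434,245), side (343,295). The steel pot is the uncoloured one, and the holder meant is the smaller one, which should be the one in the stand. I'll check both in enlarged crops.

```bash
cat > h.py <<'E'
import numpy as np,cv2
from station import status, optics, arm
def grab(n):
    return optics.grab_frame(n)
def p2w(f,uv,z):
    K=f["mtx"];d=np.array([f["k1"],0,0,0,0.])
    x=cv2.undistortPoints(np.array([[uv]],float),K,d)[0,0]
    T=f["cam_to_world"];r=T[:3,:3]@[x[0],x[1],1];o=T[:3,3]
    return o+r*(z-o[2])/r[2]
def w2p(f,P):
    T=np.linalg.inv(f["cam_to_world"])
    return cv2.projectPoints(np.atleast_2d(P).astype(float),cv2.Rodrigues(T[:3,:3])[0],T[:3,3],f["mtx"],np.array([f["k1"],0,0,0,0.]))[0][:,0]
def crop(f,x0,y0,w,h,s):
    return cv2.resize(f["color"][y0:y0+h,x0:x0+w,::-1],None,fx=s,fy=s,interpolation=cv2.INTER_CUBIC)
E
python3 - <<'E'
from h import *
t=grab("top");s=grab("side")
a=crop(t,180,115,220,135,3.6)[:,:790]
cv2.imwrite("pics/c1.png",a)
b=np.hstack([crop(t,405,190,80,80,5),crop(s,325,250,80,80,5)])
cv2.imwrite("pics/c2.png",b)
print("pot",p2w(t,(230,207),.08),"rackpot",p2w(t,(324,149),.13),"stand",p2w(t,(436,213),.045))
E
```

```text
pot [0.43176453 0.34685059 0.08      ] rackpot [0.61077954 0.04243238 0.13      ] stand [ 0.41484736 -0.32592252  0.045     ]
```

View pics/c1.png

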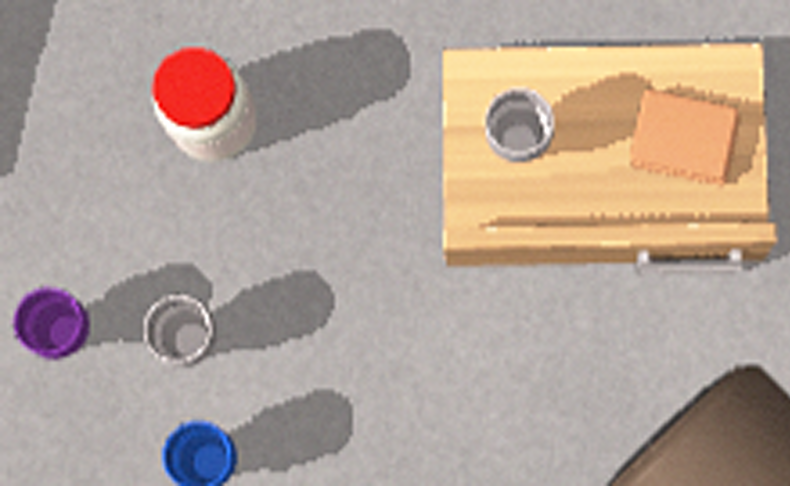

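View pics/c2.png

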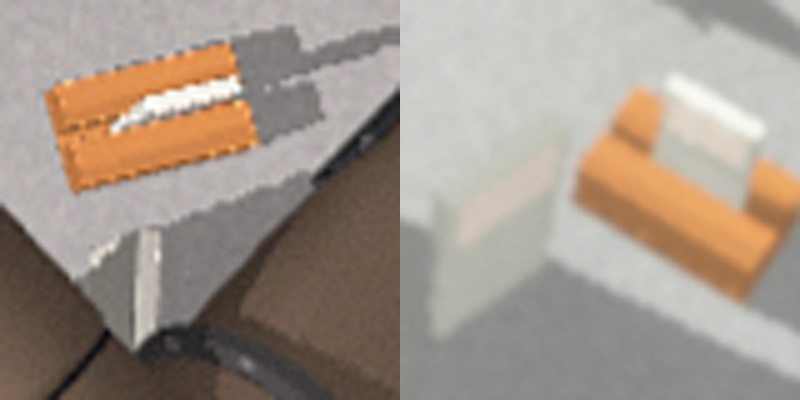

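Crop 1: bare steel pot rim at px (230,206), between purple and blue; the rack pot rim is at (324.2,149.4). Crop 2: the holder in the stand is clearly shorter and smaller than the free-standing plate, so it is the one meant. Next, shifts to a point above the steel pot.

```bash
cat >> h.py <<'E'
def rel(xyz,yaw=None):
    "tool shift mm and turn from the present pose"
    s=status.get_state();y0=s["ee_rot"][2];d=np.array(xyz)-s["eef_pos"]
    c,n=np.cos(y0),np.sin(y0)
    sh=[c*d[0]+n*d[1], n*d[0]-c*d[1], -d[2]]
    turn=0 if yaw is None else -((yaw-y0+np.pi/2)%np.pi-np.pi/2)
    return np.round(np.array(sh)*1000,1).tolist(),round(turn,3)
E
python3 - <<'E'
from h import *
t=grab("top")
q=lambda u,v,x0,y0,s:((u+.5)/s-.5+x0,(v+.5)/s-.5+y0)
pot=p2w(t,q(180,328,180,115,3.6),.08);print("pot",pot)
rp=p2w(t,q(519,124,180,115,3.6),.13);print("rackpot",rp)
c=[p2w(t,q(u,v,405,190,5),.045) for u,v in [(45,92),(237,40),(257,145),(75,192)]]
print("stand",np.mean(c,0),[np.round(x,4) for x in c])
print(rel([.5,-.15,.27]),rel([pot[0],pot[1],.2]))
E
```

```text
pot [0.43585476 0.34812528 0.08      ]
rackpot [0.61050726 0.04305494 0.13      ]
stand [ 0.41482541 -0.32366163  0.045     ] [array([ 0.4317, -0.2528,  0.045 ]), array([ 0.4661, -0.3808,  0.045 ]), array([ 0.3961, -0.3908,  0.045 ]), array([ 0.3654, -0.2703,  0.045 ])]
([-382.3, 319.3, -29.9], 0) ([-544.9, 794.4, 40.1], 0)
```

```bash
python3 -m jog '[[1,[-50,40,-10],0],[1,[-100,80,-20],0],[1,[-150,120,-30],0],[1,[-195,160,-30],0],[1,[-240,200,-30],0],[1,[-290,240,-30],0],[1,[-340,280,-30],0],[1,[-382,319,-30],0],[1,[-400,379,-20],0],[1,[-420,439,-15],0],[1,[-440,499,-10],0],[1,[-460,559,0],0],[1,[-480,619,0],0],[1,[-500,679,0],0],[1,[-520,739,0],0],[1,[-545,794,20],0],[1,[-545,794,40],0],[1,[-545,794,40],0]]' 20
python3 - <<'E'
from h import *
s=status.get_state();print(s["t"],s["eef_pos"],s["ee_rot"],s["q"],s["force"])
t=grab("top");s=grab("side")
a=np.hstack([crop(t,405,190,65,65,6),crop(s,365,245,65,65,6)])
cv2.imwrite("pics/d1.png",a)
b=np.hstack([crop(t,300,120,100,75,4),crop(s,310,165,100,75,4)])
cv2.imwrite("pics/d1.png",np.vstack([b,cv2.resize(a,(800,290)) if 0 else np.hstack([crop(t,410,195,60,50,5),np.zeros((250,200,3),np.uint8),crop(s,355,255,60,50,5)])]))
E
```

```text
t: 2.5
eef_pos: [0.4352, 0.3474, 0.1987]
ee_rot: [-3.14, -0.004, -2.683]
force: [0.2, -0.5, -0.1]
width: 0.0877
gripper_force: 0.0
2.5 [0.43521716 0.34742289 0.19865847] [-3.13968891 -0.00370115 -2.68265707] [ 1.02504360e+00  1.99856219e-01 -3.08507221e-01 -4.32136356e-04
 -1.06657775e+00 -2.13669126e+00] [ 0.24125952 -0.45215354 -0.09407111]
```

View pics/d1.png

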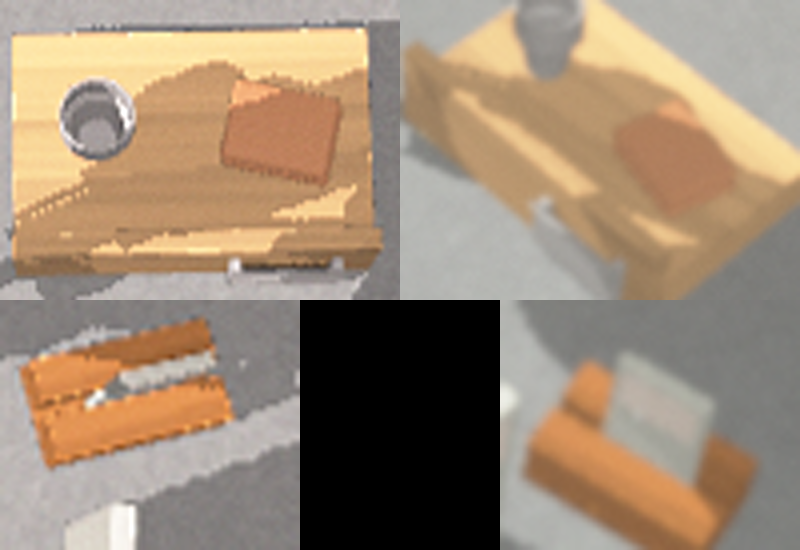

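The view shows the rack with pot rim at px (324,149), leather beside it, and the lip ends at about (358,186) and (384,186). The holder's top edge sits in the slot around px (443,210) (top) and its frame is visible in the side view. The pot is centred under the gripper, so I'll descend, grip and lift.

```bash
python3 -m jog '[[1,[0,0,45],0],[1,[0,0,90],0],[1,[0,0,120],0],[1,[0,0,130],0],[1,[0,0,130],0],[-1,[0,0,130],0],[-1,[0,0,130],0],[-1,[0,0,130],0],[-1,[0,0,130],0],[-1,[0,0,130],0],[-1,[0,0,100],0],[-1,[0,0,50],0],[-1,[0,0,0],0],[-1,[0,0,-40],0],[-1,[0,0,-40],0]]' 20
python3 - <<'E'
from h import *
print(rel([.6105,.043,.24]))
t=grab("top");s=grab("side")
cv2.imwrite("pics/e1.png",np.hstack([crop(t,180,150,100,100,4),crop(s,210,100,100,100,4)]))
E
```

```text
t: 4.47
eef_pos: [0.437, 0.3486, 0.2436]
ee_rot: [3.139, 0.005, -2.684]
force: [-0.5, -0.4, -2.9]
width: 0.0611
gripper_force: 19.9
([-20.5, -350.8, 3.6], 0)
```

```bash
python3 -m jog '[[-1,[-3,-55,4],0],[-1,[-6,-110,4],0],[-1,[-9,-165,4],0],[-1,[-12,-220,4],0],[-1,[-15,-275,4],0],[-1,[-18,-320,4],0],[-1,[-21,-351,4],0],[-1,[-21,-351,4],0],[-1,[-21,-351,4],0]]'
python3 - <<'E'
from h import *
print(rel([.6105,.043,.154]))
t=grab("top");s=grab("side")
cv2.imwrite("pics/e2.png",np.hstack([crop(t,275,95,95,100,4),crop(s,280,110,105,110,4)[:400]]))
E
```

```text
t: 5.7
eef_pos: [0.6093, 0.042, 0.2347]
ee_rot: [3.141, -0.003, -2.684]
force: [-0.6, -0.0, -2.0]
width: 0.0609
gripper_force: 19.9
([-1.5, 0.4, 80.7], 0)
```

View pics/e2.png

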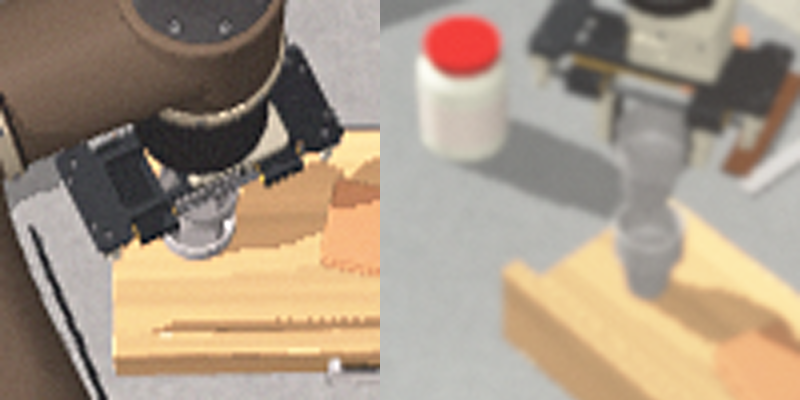

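The loose pot hangs right above the rack pot (side crop foot (650,200), rim (648,238)). Lowering it in.

```bash
python3 -m jog '[[-1,[-1,0,25],0],[-1,[-1,0,45],0],[-1,[-1,0,58],0],[-1,[-1,0,66],0],[-1,[-1,0,72],0],[-1,[-1,0,76],0],[-1,[-1,0,78],0],[-1,[-1,0,78],0]]'
```

```text
t: 6.8
eef_pos: [0.6113, 0.0424, 0.1587]
ee_rot: [-3.141, 0.0, -2.684]
force: [1.6, 0.7, -1.5]
width: 0.0608
gripper_force: 19.9
```

```bash
python3 -m jog '[[-1,[0,0,2],0],[-1,[0,0,4],0],[-1,[0,0,5],0],[-1,[0,0,5],0]]'
```

```text
t: 7.3
eef_pos: [0.6131, 0.0427, 0.1561]
ee_rot: [-3.14, 0.004, -2.683]
force: [-1.0, 1.1, 10.0]
width: 0.0608
gripper_force: 19.9
```

```bash
python3 -m jog '[[0.6,[0,0,0],0],[0.8,[0,0,0],0],[1,[0,0,0],0],[1,[0,0,0],0],[1,[0,0,0],0],[1,[0,0,-30],0],[1,[0,0,-70],0],[1,[0,0,-110],0],[1,[0,0,-130],0],[1,[0,0,-130],0]]'
python3 - <<'E'
from h import *
print(rel([.45,-.1,.30]),rel([.415,-.32,.3]))
E
```

```text
t: 8.55
eef_pos: [0.6119, 0.0427, 0.2854]
ee_rot: [-3.141, 0.003, -2.684]
force: [-0.0, 0.1, -0.9]
width: 0.0876
gripper_force: 0.0
([208.2, -56.4, -14.6], 0) ([336.9, -238.3, -14.6], 0)
```

```bash
python3 - <<'E'
from h import *
t=grab("top");s=grab("side")
cv2.imwrite("pics/f1.png",np.hstack([crop(t,413,190,50,50,8),crop(s,360,255,50,50,8)]))
E
```

```text
(no output)
```

View pics/f1.png

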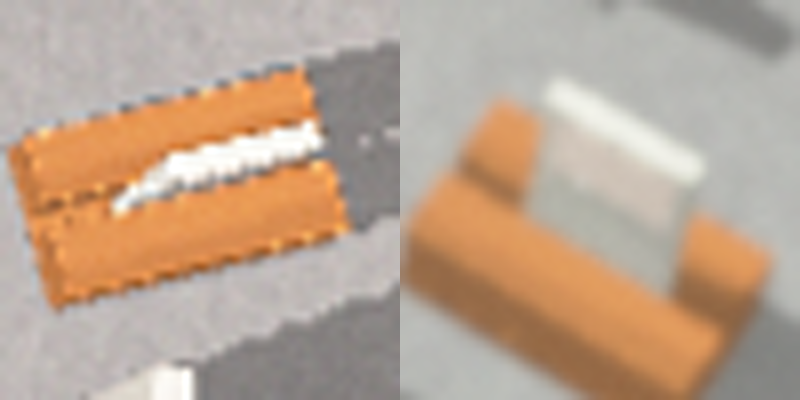

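Top crop: stand with the holder's bright top face from about (168,170) to (320,135). Side crop: its top face is centred at about (624,128), with a free frame above the block. Converting to positions.

```bash
python3 - <<'E'
from h import *
t=grab("top");s=grab("side")
q=lambda u,v,x0,y0,k:((u+.5)/k-.5+x0,(v+.5)/k-.5+y0)
ht=p2w(t,q(244,155,413,190,8),.13);hs=p2w(s,q(224,128,360,255,8),.13);print("holder top",ht,hs)
# side top-face edge for yaw
a=p2w(s,q(145,98,360,255,8),.13);b=p2w(s,q(295,180,360,255,8),.13);print("side edge near",a,b,np.linalg.norm(a-b),np.arctan2(a[0]-b[0],b[1]-a[1]))
a=p2w(s,q(155,78,360,255,8),.13);b=p2w(s,q(303,158,360,255,8),.13);print("side edge far",a,b,np.linalg.norm(a-b))
c=[p2w(t,q(u,v,413,190,8),.045) for u,v in [(12,145),(302,66),(350,232)]];print("stand c",c)
bt=p2w(t,q(52,308,413,190,8),.0);
e=c[0]-c[1];print("yaw stand",np.arctan2(-e[0],e[1]),"len",np.linalg.norm(e),"centre",(c[0]+c[2])/2)
P=(ht+hs)/2;print(rel([P[0],P[1],.25],.26),rel([P[0],P[1],.25],.26+np.pi/2))
E
```

```text
holder top [ 0.41609086 -0.32981277  0.13      ] [ 0.41774709 -0.32894167  0.13      ]
side edge near [ 0.40545793 -0.30185601  0.13      ] [ 0.421259   -0.35992079  0.13      ] 0.060176346905299216 -2.875898220338269
side edge far [ 0.41410719 -0.2984296   0.13      ] [ 0.42990253 -0.35575299  0.13      ] 0.059459766947969846
stand c [array([ 0.43274263, -0.25434271,  0.045     ]), array([ 0.46539368, -0.37518761,  0.045     ]), array([ 0.39621683, -0.39181829,  0.045     ])]
yaw stand 0.26388865491671626 len 0.12517819280773496 centre [ 0.41447973 -0.3230805   0.045     ]
([338.0, -248.0, 32.2], np.float64(0.198)) ([338.0, -248.0, 32.2], np.float64(-1.373))
```

```bash
python3 - <<'E'
from h import *
t=grab("top");s=grab("side")
for b,u in (((333,317),(333,289)),((356,301.5),(357,274))):
    B=p2w(s,b,0);
    hs=np.linspace(.05,.25,41);e=[np.linalg.norm(w2p(s,[B[0],B[1],h])[0]-u) for h in hs];print("plate corner",B,"height",hs[np.argmin(e)],min(e))
q=lambda u,v,x0,y0,k:((u+.5)/k-.5+x0,(v+.5)/k-.5+y0)
for z in (0,.15): print([np.round(p2w(t,q(u,v,405,190,5),z),3) for u,v in ((147,230),(145,345))])
# rack: d1 crop top (300,120) x4; lip/board pts
Q=lambda u,v:q(u,v,300,120,4)
print("board front top edge",p2w(t,Q(15,250),.092),p2w(t,Q(380,247),.092))
print("lip ends",p2w(t,Q(235,267),.069),p2w(t,Q(338,264),.069))
S=lambda u,v:q(u,v,310,165,4)
print("side: board top front corners",p2w(s,S(5,50),.092),p2w(s,S(228,243),.092),"lip",p2w(s,S(142,204),.069),p2w(s,S(218,268),.069))
E
```

```text
plate corner [ 0.24935458 -0.28959767  0.        ] height 0.16999999999999998 1.9700226374880063
plate corner [ 0.33545424 -0.29807548  0.        ] height 0.16 3.1251071118137563
[array([ 0.344, -0.326,  0.   ]), array([ 0.268, -0.322,  0.   ])]
[array([ 0.331, -0.294,  0.15 ]), array([ 0.261, -0.29 ,  0.15 ])]
board front top edge [0.51060341 0.10946418 0.092     ] [ 0.51211965 -0.18590844  0.092     ]
lip ends [ 0.50037389 -0.06998809  0.069     ] [ 0.5026003  -0.15440302  0.069     ]
side: board top front corners [0.50738159 0.10959708 0.092     ] [ 0.50695813 -0.16028759  0.092     ] lip [ 0.4951365 -0.0758421  0.069    ] [ 0.49691059 -0.16191207  0.069     ]
```

```bash
python3 -m jog '[[1,[38,-28,0],-0.16],[1,[76,-56,0],-0.32],[1,[114,-84,0],-0.48],[1,[152,-112,0],-0.64],[1,[190,-140,0],-0.8],[1,[228,-168,0],-0.96],[1,[266,-196,0],-1.12],[1,[304,-224,15],-1.26],[1,[338,-248,32],-1.377],[1,[338,-248,60],-1.377],[1,[338,-248,60],-1.377]]' 50
python3 - <<'E'
from h import *
s=status.get_state();print(s["ee_rot"],s["q"].round(2),rel([.417,-.3294,.114],.264+np.pi/2))
t=grab("top");s=grab("side")
cv2.imwrite("pics/g1.png",np.hstack([crop(t,295,110,110,90,4),crop(s,310,130,90,90,4)]))
E
```

```text
t: 10.22
eef_pos: [0.4158, -0.3292, 0.2213]
ee_rot: [3.138, 0.003, -1.308]
force: [-0.1, 0.3, 1.2]
width: 0.0876
gripper_force: 0.0
[ 3.13764565e+00  3.12873136e-03 -1.30843088e+00] [-0.3   0.14 -0.33 -0.   -1.11  0.56] ([0.5, -1.1, 107.3], np.float64(-0.002))
```

View pics/g1.png

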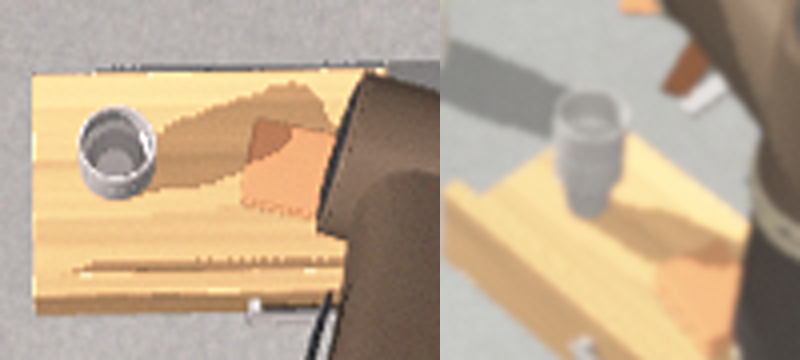

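Nested: top crop shows the stacked pot upright at (117,150), and the side crop shows a straight column. Now grip the holder.

```bash
python3 -m jog '[[1,[0,-1,40],0],[1,[0,-1,75],0],[1,[0,-1,100],0],[1,[0,-1,107],0],[0.2,[0,-1,107],0],[-0.6,[0,-1,107],0],[-1,[0,-1,107],0],[-1,[0,-1,107],0],[-1,[0,-1,107],0],[-1,[0,-1,107],0],[-1,[0,-1,107],0]]' 50
```

```text
t: 11.7
eef_pos: [0.4185, -0.3291, 0.1165]
ee_rot: [3.142, 0.0, -1.307]
force: [-0.3, -0.2, 0.5]
width: 0.0228
gripper_force: 0.0
```

```bash
python3 -m jog '[[-1,[0,0,0],0],[-1,[0,0,0],0],[-1,[0,0,0],0]]' 50
```

```text
t: 12.08
eef_pos: [0.4183, -0.3291, 0.1165]
ee_rot: [3.141, 0.0, -1.307]
force: [-0.5, 0.2, -1.6]
width: 0.0096
gripper_force: 50.0
```

Gripped. Lift it out and carry it in front of the lip.

```bash
python3 -m jog '[[-1,[0,0,-25],0],[-1,[0,0,-60],0],[-1,[0,0,-95],0],[-1,[0,0,-125],0],[-1,[-37,-26,-125],0.05],[-1,[-75,-52,-125],0.1],[-1,[-112,-78,-125],0.15],[-1,[-150,-104,-125],0.2],[-1,[-187,-130,-125],0.259],[-1,[-187,-130,-125],0.259],[-1,[-187,-130,-125],0.259]]'
python3 - <<'E'
from h import *
s=status.get_state();print(s["eef_pos"],s["ee_rot"],s["q"].round(2),s["width"])
t=grab("top");s=grab("side")
cv2.imwrite("pics/k1.png",np.hstack([crop(t,335,155,65,65,6),crop(s,325,185,65,65,6)]))
E
```

```text
t: 13.45
eef_pos: [0.495, -0.1145, 0.2414]
ee_rot: [3.141, 0.0, -1.565]
force: [0.3, 0.5, -1.2]
width: 0.0097
gripper_force: 50.0
[ 0.49503838 -0.11450491  0.24137586] [ 3.14114545e+00  1.63939682e-05 -1.56453413e+00] [ 0.16  0.08 -0.35 -0.   -1.14 -0.15] 0.009749758359114813
```

View pics/k1.png

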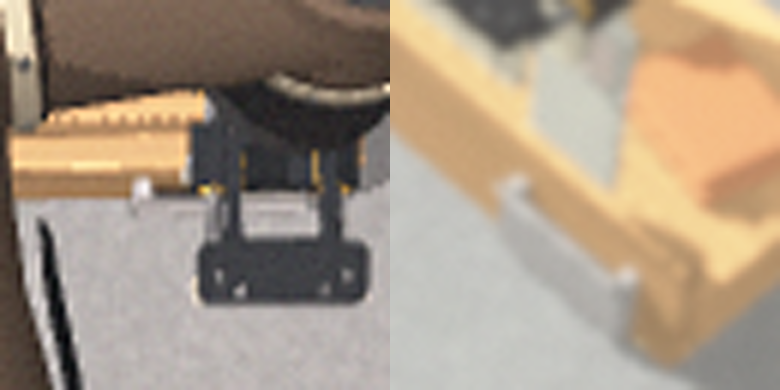

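The side crop shows the held plate with bottom corners at about (540,122) and (612,190). The lip's top ends are at (518,182) and (628,270).

```bash
python3 - <<'E'
from h import *
s=grab("side")
q=lambda u,v:((u+.5)/6-.5+325,(v+.5)/6-.5+185)
print("foot corners px",q(150,122),q(222,190)," predicted",w2p(s,[[.495,-.0845,.135],[.495,-.1445,.135]]).round(1).tolist())
print("lip tops (end walls, z .06)",p2w(s,q(128,182),.06),p2w(s,q(238,270),.06),"z .069",p2w(s,q(128,182),.069),p2w(s,q(238,270),.069))
for y in(-.108,-.114,-.120):
  print(y,[((np.array(p)-[325,185])*6).round().tolist() for p in w2p(s,[[.5095-.021,y+.038,.069],[.5095-.021,y-.038,.069],[.5095,y+.038,.06],[.5095,y-.038,.06]])])
E
```

```text
foot corners px (349.5833333333333, 204.91666666666666) (361.5833333333333, 216.25)  predicted [[348.0, 204.6], [361.5, 216.1]]
lip tops (end walls, z .06) [ 0.50413097 -0.07076052  0.06      ] [ 0.50790102 -0.15245974  0.06      ] z .069 [ 0.49908074 -0.07542937  0.069     ] [ 0.50282287 -0.1565235   0.069     ]
-0.108 [[104.0, 184.0], [202.0, 270.0], [132.0, 174.0], [229.0, 258.0]]
-0.114 [[112.0, 190.0], [210.0, 277.0], [139.0, 180.0], [237.0, 265.0]]
-0.12 [[120.0, 197.0], [218.0, 284.0], [147.0, 187.0], [245.0, 272.0]]
```

```bash
python3 -m jog '[[-1,[0,0,25],0],[-1,[0,0,48],0],[-1,[0,0,57],0],[-1,[0,0,57],0],[-1,[0,-4,57],0],[-1,[0,-8,57],0],[-1,[0,-8,57],0]]'; python3 -m jog '[[-1,[0,-1,0],0],[-1,[0,-2,0],0],[-1,[0,-2,0],0]]'; python3 -m jog '[[-1,[0,-1,0],0],[-1,[0,-2,0],0],[-1,[0,-2,0],0]]'
```

```text
t: 14.48
eef_pos: [0.5038, -0.1146, 0.185]
ee_rot: [-3.141, 0.0, -1.566]
force: [0.1, 0.2, -1.1]
width: 0.0096
gripper_force: 50.0
t: 14.85
eef_pos: [0.5053, -0.1146, 0.1846]
ee_rot: [-3.142, -0.0, -1.566]
force: [-0.0, -0.3, -0.7]
width: 0.0094
gripper_force: 50.0
t: 15.22
eef_pos: [0.5066, -0.1147, 0.1843]
ee_rot: [3.14, -0.0, -1.566]
force: [-3.0, 0.4, 1.5]
width: 0.0099
gripper_force: 50.0
```

Board felt at TCP x ≈ 0.5066, as expected. Back off 1.5 mm and slide down.

```bash
python3 -m jog '[[-1,[0,1.5,0],0],[-1,[0,1.5,8],0],[-1,[0,1.5,16],0],[-1,[0,1.5,24],0],[-1,[0,1.5,32],0],[-1,[0,1.5,40],0],[-1,[0,1.5,40],0]]'
```

```text
t: 16.1
eef_pos: [0.5053, -0.1146, 0.1438]
ee_rot: [3.14, -0.0, -1.566]
force: [0.1, -0.4, -0.3]
width: 0.0093
gripper_force: 50.0
```

```bash
python3 -m jog '[[-1,[0,0,3],0],[-1,[0,0,6],0],[-1,[0,0,9],0],[-1,[0,0,11],0],[-1,[0,0,13],0],[-1,[0,0,13],0],[-1,[0,0,13],0]]' 60;  python3 -m jog '[[-1,[0,0,1],0],[-1,[0,0,2],0],[-1,[0,0,3],0],[-1,[0,0,3],0],[-1,[0,0,3],0]]' 60
```

```text
t: 16.98
eef_pos: [0.506, -0.1146, 0.1321]
ee_rot: [-3.141, -0.0, -1.565]
force: [-1.7, 1.2, 6.1]
width: 0.0101
gripper_force: 60.0
t: 17.6
eef_pos: [0.506, -0.1146, 0.1294]
ee_rot: [-3.141, -0.0, -1.565]
force: [-1.6, 1.9, 8.1]
width: 0.0097
gripper_force: 60.0
```

```bash
python3 -m jog '[[-1,[0,0,1],0],[-1,[0,0,1.5],0],[-1,[0,0,1.5],0]]';  python3 -m jog '[[-1,[0,0,1],0],[-1,[0,0,1.5],0],[-1,[0,0,1.5],0],[-1,[0,0,1.5],0]]'
```

```text
t: 17.98
eef_pos: [0.5061, -0.1147, 0.1284]
ee_rot: [-3.14, -0.0, -1.565]
force: [-4.6, 1.6, 12.4]
width: 0.0098
gripper_force: 60.0
t: 18.48
eef_pos: [0.5063, -0.1148, 0.1283]
ee_rot: [-3.14, -0.001, -1.565]
force: [-7.8, 3.9, 25.5]
width: 0.0096
gripper_force: 60.0
```

The strip is bottomed out: force rose to 25 N with no more travel. One last look before handing in.

```bash
python3 - <<'E'
from h import *
t=grab("top");s=grab("side")
cv2.imwrite("pics/z1.png",np.hstack([crop(t,295,110,100,100,4),crop(s,300,130,100,100,4)]))
print(status.get_state()["force"])
E
```

```text
[-9.07446638  3.40385915 25.44686362]
```

View pics/z1.png

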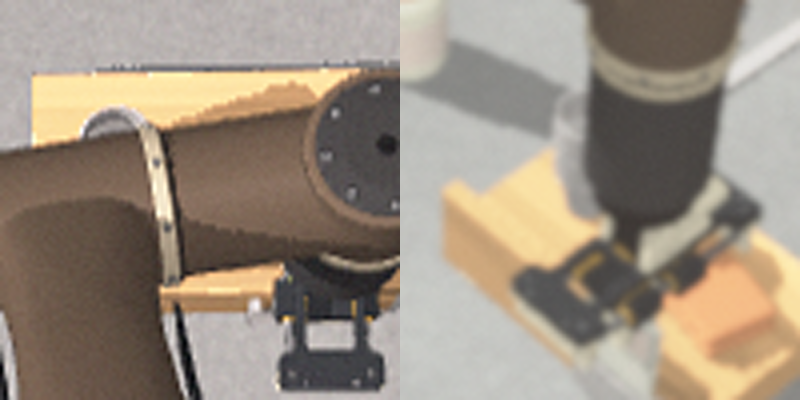

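The nested pot still stands in place (side crop (575,150)), the holder is pressed behind the lip, and the leather hasn't moved. Handing in.

```bash
python3 -c "
from station import order
print(order.job_done())"
```

```text
the job is handed in; nothing more can be done
None
```

I nested the steel pot upright in the rack pot and let go, then pressed the label holder behind the lip until the strip bottomed out at about 25 N. I handed the job in at about 18.5 s with the arm still holding it down; the hand-in gave no verdict.

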